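Clamp the sample carrier and select the blue filter on a light-transmission tester

TASK

Clamp the sample carrier on the measuring stage: press the red handle of the toggle clamp down over centre until it lies fully home and stays there by itself, with the orange pad holding the carrier. Then turn the filter wheel on the light source by its steel knob until the blue filter is centred in the window. Do not force the handle or knock the gantry over it, do not shift the carrier out of its nest, and leave everything else on the bench where it is.

Things in the scene. Friction and masses are not known exactly. Their poses are not given: they have to be found in the camera images.
- stage: Measuring stage, fixed. Origin: centre of the underside of its 200 x 320 x 12 mm (x, y, z) aluminium base plate, on the table. It stands turned by about 1.57 rad (1.42 to 1.72): its x axis points to the robot's left, its y axis towards the robot. Bakelite stage with a nest (carrier seat 60 mm up, centred at y = -75 mm); the steel hold-down toggle clamp swings in the plane x = 0.
- handle_pivot (a point): Fixed point on the clamp handle's hinge axis, at stage (0, +35, +103) mm; axes as the stage's. The clamp arm (14 mm wide) pivots 53 mm to -y of it and 20 mm lower and carries the pad 50 mm out to -y; open, it stands raised 36 degrees above level, so that handle and arm form a V in which shut gripper tips fit.
- clamp_handle (a joint): 0 = open, handle leaning to stage +y (the robot's side), 65 degrees above level; grows as it is pressed down; elevation = 1.134 - value; dead centre 1.00; end stop 1.16, then lying level (1.5 degrees below) to +y. It lowers arm and pad. A spring resists (up to 7 N at the grip, most near 0.6), throws it back open if let go before dead centre, and past it snaps it to the stop and holds it.
- handle_grip (a point): Middle of the red grip, 95 mm from the pivot axis. The grip is 24 mm wide (stage x), 14 mm thick, from 45 to 120 mm from the pivot. Own y axis: outwards along the handle; own z axis: normal of the face to press, which lies 7 mm above this point.
- gantry: Fixed aluminium portal, frame as body stage; leave alone. Its beam runs along y over the whole clamp, 282 to 318 mm above the table, x = -8 to +40 mm, covering the handle's plane: a tool upright over the handle does not fit and must lean sideways to -x, 30 to 45 degrees. Posts at y = -150 and +150, x = 20 to 40 mm. A 32 mm lens tube hangs to 175 mm at x = 30, y = -75 mm.
- clamp_pad: Orange round pad (22 mm across) on a spring spindle under the end of the clamp arm; origin at the centre of its lower face. It moves with the arm and presses on the carrier when the clamp is shut.
- carrier_mid (a point): Centre of the sample carrier, a loose tan plate 80 x 100 x 8 mm (x, y, z) with a dark glass sample, lying in the nest of the stage, seat 60 mm above the table. It is already in place.
- window (a point): Centre of the window (27 x 24 mm) in the fixed black bridge over the far edge of the filter wheel, 99 mm above the table, 55.5 mm along +x from the wheel axis. Axes: x away from the robot (yaw up to 0.25 rad), z up. The light source is a box 170 x 170 x 70 mm, wheel axis at its centre; the bridge spans x = 30 to 82, y = -50 to +50 mm, 99 mm high.
- wheel_axis (a point): Fixed point of the light source on the wheel's vertical axis, 104 mm above the table, level with point wheel_knob; axes as point window.
- filter_wheel (a joint): Angle of the filter wheel (136 mm disc with six round coloured filters), counter-clockwise from above; 0 = blue filter centred in the window, the knob then lying on the side opposite the window (towards the robot); starts at 0.8 to 2.0. Limits -2.2 and 2.2. Stiff by friction only (0.05 N m), stays where left.
- wheel_knob (a point): The steel knob of the wheel with a red band, an upright cylinder 16 mm across, 34 mm from the wheel axis on the side opposite the blue filter, from 80 to 118 mm above the table; the point is on its axis 104 mm above the table, 14 mm below its top. Nothing stands above the wheel.
- spirit: Bystander: bottle 44 mm across, 100 mm high; origin at its foot.
- jar: Bystander: amber jar 52 mm across, 60 mm high; origin at its foot.
- driver: Bystander: screwdriver lying on the table.
- spare: Bystander: spare carrier plate 80 x 100 x 8 mm flat on the table; origin under its centre.
- mouse: Bystander: black computer mouse 100 x 60 x 26 mm; origin under its centre.
- lenscup: Bystander: white cup 64 mm across, 70 mm high; origin at its foot.
There are look-alikes about, which are no part of the job. Leave any green or turquoise look-alike of the part that bears carrier_mid alone.

How it is judged (in metres and radians):
On the way, in this order (a step that is already met when the one before it is completed fails the run):
1. the clamp handle is past dead centre and home, the pad pressing on the carrier (value of joint clamp_handle above 1.1 rad and contact force between clamp_pad and carrier above 4 N), for 0.2 s.
2. the blue filter is centred in the window (value of joint filter_wheel between -0.15 and 0.15 rad), for 0.2 s.
At the end, for the whole second after the job is handed in: The clamp handle is home past dead centre (over 1.10 rad of 1.16) with the pad pressing on the carrier with more than 4 N, the carrier flat in its nest within 6 mm of its start, and the filter wheel at rest with blue within 0.15 rad (9 degrees) of the window's centre (all of step 1 and all of step 2 and distance of carrier_mid from where it was at the start of the episode below 0.006 m and angle between carrier_mid's own z axis and vertical below 0.05 rad and velocity of joint filter_wheel between -0.05 and 0.05 rad/s); the robot touches nothing.
It fails at once if the handle is forced: fingers or arm press it with more than 60 N (contact force between any of the fingers, the arm and clamp_handle above 60 N).
It fails at once if the gantry is knocked (more than 15 N) (contact force between any of the arm, the fingers and gantry above 15 N).
It fails at once if the carrier is shifted out of its nest (more than 15 mm) (distance of carrier_mid from where it was at the start of the episode above 0.015 m).
It fails at once if a bystander is moved more than 20 mm (distance of any of spirit, jar, driver, spare, mouse, lenscup from where it was at the start of the episode above 0.02 m).
It also fails if it takes over 59 s, if anything falls off the work surface, if the arm or the gripper's body presses on something with over 40 N, if the wrist force passes 120 N, or if a joint passes its speed limit or range.

ROBOT

A 6-joint arm with a two-finger parallel gripper is mounted at the origin on the work surface. World frame = base frame: x ahead of the robot, y to its left, z up, the work surface at z = 0. Lengths are in mm, angles in rad, forces in N, time in s.
With the tool pointing down it reaches from about 375 to 900 mm from the base axis. Payload 3.1 kg.
Tool frame: the origin (TCP) lies where the fingers leave the gripper's body, on its centre line; the fingertips stand 73 mm ahead of it and the grasp point (between the pads) lies ahead of it (manip.grip_depth is the z of the grasp point in the tool frame, in mm); z points along the fingers, y is the line along which they close (so a half turn about z gives the same grasp; the last joint's range is limited). The gripper opens to 85 mm and grips with 20 to 120 N. Pads are 22 mm wide; open, the fingers measure 114 mm over their backs; the gripper's body (76 mm by 85 mm) begins 54 mm behind the grasp point. The pads swing forward as they close: fully open they stand 13 mm farther back than shut.
Start: joints at [1.062, 0.527, 1.433, -0, 1.181, -0.178], TCP at [202.959, 591.105, 303.91] pointing down, gripper open.
Joint ranges: [-3.08, 3.08], [-0.75, 2.2], [0.22, 2.44], [-1.43, 4.57], [0, 2.65], [-2.85, 2.85]. Speed limits (rad/s): [2.79, 2.79, 3.14, 3.14, 3.14, 3.14].

INTERFACE

Orientations are given as [roll, pitch, yaw] about the fixed x, y, z axes, in that order (R = Rz(yaw) Ry(pitch) Rx(roll)).
In Python, from workcell import manip gives the robot as it stands.
- The arm moves only by the shell command python3 -m inch 'ROWS' [FORCE]. ROWS is JSON, a list of rows, each a list of 3 entries, a list of its own where there are three numbers: the shift along the tool's x, y, z in cm, then the turn, a rotation vector about the tool's x, y, z in degrees, then the opening in per cent of the stroke, from 0 (shut) to 100 (fully open). In form: [[[tx, ty, tz], [rx, ry, rz], jaw], ...]. A call has 1 to 20 rows; each row shifts and turns the commanded pose from where the row before left it, along the tool's axes as they then stand; what a row does not reach is not made up. A row lasts 1/10 s, in which the tool goes at most 50 mm and 8.59 degrees, less where a joint would pass 70% of its speed; a pose out of reach is approached as far as the arm can. A call with a gripper value outside its range is refused whole. The fingers move at their own pace and stop on an object; FORCE is the grip in N (left out, the last holds). Time passes only in rows, so rows that do not move let the fingers close. It gives the time, the measured TCP pose, the force, the opening and the grip force at its end, in the units of the state.
- manip.get_state(): the state, without advancing time (a new reading comes with each control period).
- manip.snapshot(name): name is "scene" or "top"; returns the picture (480x640x3 uint8, red, green, blue); there is no depth.
- manip.camera_info(name): a dict with "intrinsics" (3x3 intrinsics, pixels), "T" (4x4, takes a point from camera to world coordinates). Camera axes: x right, y up, looking along -z (the intrinsics and any distortion apply to the point x, -y, -z); pixel columns grow to the right and rows downward; lengths in mm; the calibration is good to about 2 mm. A picture is of the moment at which its call begins. camera_info takes no time and is no camera call.
- manip.hand_in(): hands the job in; it is judged then, once.
The state is a dict: "time": time; "joint_positions": joint angles; "qvel": joint speeds; "joint_torque": joint torques, N m; "tcp_pos": TCP position; "eef_rot": TCP orientation; "force": force on the tool from outside, world axes, zero at the start; "moment": the same for the moment, N m; "opening": finger opening in mm; "finger_force": force on a finger pad.
Only numpy, scipy, OpenCV 4.12 (cv2) and the standard library are available. Lean on these libraries where they do the work, as an engineer would, in place of code of your own. Each camera call takes 0.05 s, during which the arm holds its last target. There are 200 camera calls.

## Working session

There is one attempt and no reset: what is moved stays moved. The work goes in short steps, Python scripts to look and compute and a shell command to move; the robot and the scene stay as the last step left them, time stands still between calls to the robot, and variables do not carry over. Pictures are saved under pics/ and viewed, at most 10 in all, crops included, and the job is handed in when it is done.

```bash
mkdir -p pics; ls; python3 - <<'E'
from workcell import manip
import cv2,numpy as np
np.set_printoptions(precision=3,suppress=True)
for n in("scene","top"):
    cv2.imwrite(f"pics/{n}0.png",manip.snapshot(n)[:,:,::-1])
    c=manip.camera_info(n);print(n,c)
print(manip.get_state(),manip.grip_depth)
E
```

```text
pics
scene {'intrinsics': array([[546.323,   0.   , 314.586],
       [  0.   , 546.323, 240.049],
       [  0.   ,   0.   ,   1.   ]]), 'T': array([[   0.7  ,   -0.543,    0.464, 1037.663],
       [   0.714,    0.518,   -0.471, -465.778],
       [   0.015,    0.661,    0.75 , 1000.593],
       [   0.   ,    0.   ,    0.   ,    1.   ]])}
top {'intrinsics': array([[446.3  ,   0.   , 321.094],
       [  0.   , 446.3  , 242.496],
       [  0.   ,   0.   ,   1.   ]]), 'T': array([[   0.013,    0.999,   -0.052,  414.404],
       [  -1.   ,    0.013,    0.01 ,   82.19 ],
       [   0.011,    0.052,    0.999, 1265.38 ],
       [   0.   ,    0.   ,    0.   ,    1.   ]])}
{'time': 0.1, 'joint_positions': array([ 1.061,  0.528,  1.434,  0.   ,  1.181, -0.178]), 'qvel': array([-0.   , -0.003, -0.003, -0.001,  0.   ,  0.002]), 'joint_torque': array([ -0.001, -44.33 , -17.859,  -0.   ,   0.004,  -0.   ]), 'tcp_pos': array([202.728, 590.677, 303.03 ]), 'eef_rot': array([-3.14 , -0.   ,  2.811]), 'force': array([ 0.771,  0.52 , -0.107]), 'moment': array([-0.01 ,  0.033, -0.001]), 'finger_force': 0.0, 'opening': 85.31290831941743} 53.900000000000006
```

View pics/scene0.png

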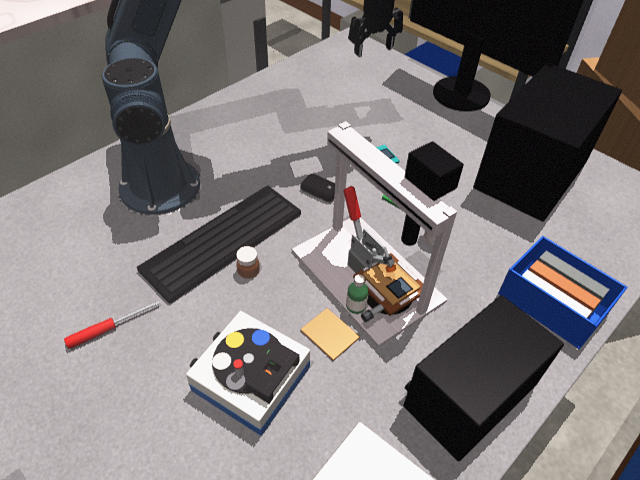

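View pics/top0.png

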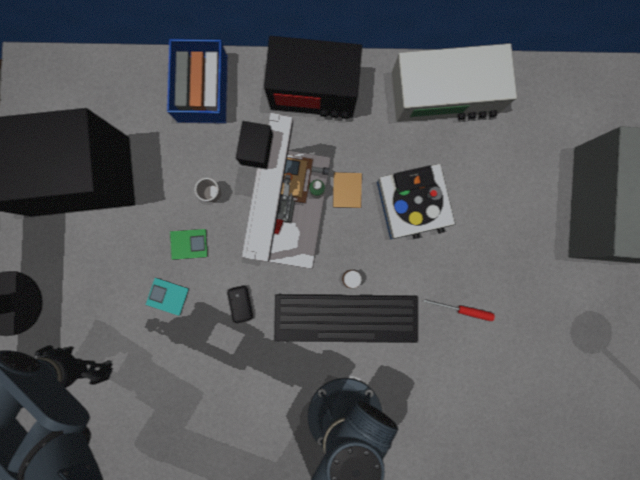

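The scene view shows the stage with its gantry, the red handle at about (352,203) and the filter wheel at about (250,360). In the top view the gantry beam runs (270,113)–(256,262), the spirit bottle is at (317,188), and the light source is at (416,200). I'll enlarge both.

```bash
python3 - <<'E'
import cv2
a=cv2.imread("pics/top0.png")[100:280,230:470];cv2.imwrite("pics/c1.png",cv2.resize(a,(800,600),interpolation=cv2.INTER_CUBIC))
a=cv2.imread("pics/scene0.png")[120:435,180:460];cv2.imwrite("pics/c2.png",cv2.resize(a,None,fx=1.9,fy=1.9,interpolation=cv2.INTER_CUBIC))
E
```

```text
(no output)
```

View pics/c1.png

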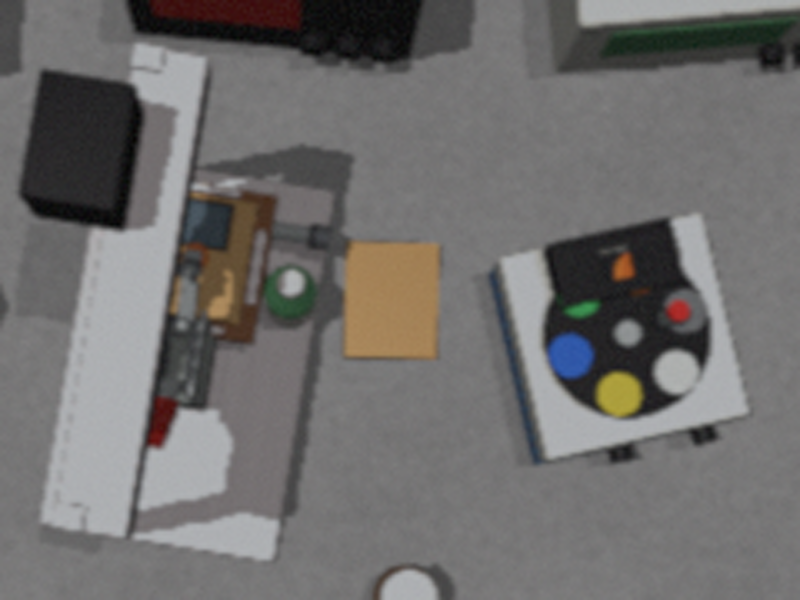

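View pics/c2.png

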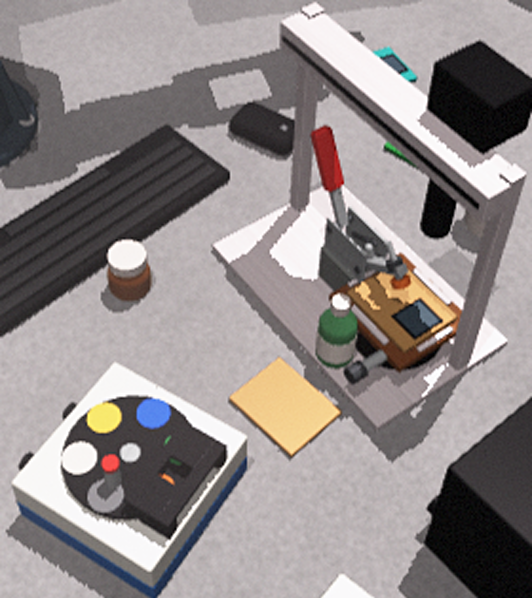

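The top crop shows the base plate's right edge from (335,187) to (273,560), the knob at (679,311), the wheel hub at (627,333) and blue at (571,356). In the scene crop the red handle runs (318,130)–(335,188) and the knob is at (110,463).

```bash
cat > h.py <<'E'
from workcell import manip
import numpy as np, cv2
from scipy.spatial.transform import Rotation as Ro
np.set_printoptions(precision=2,suppress=True)
C={n:manip.camera_info(n) for n in("scene","top")}
def ray(n,p):
    c=C[n];d=np.linalg.inv(c["intrinsics"])@[p[0],p[1],1];d=np.array([d[0],-d[1],-d[2]])
    return c["T"][:3,3],c["T"][:3,:3]@d
def plane(n,p,z):
    o,d=ray(n,p);return o+d*(z-o[2])/d[2]
def tri(p,q):
    a,d=ray("scene",p);b,e=ray("top",q);s=np.linalg.lstsq(np.c_[d,-e],b-a,rcond=None)[0]
    u,v=a+d*s[0],b+e*s[1];return (u+v)/2,np.linalg.norm(u-v)
def pix(n,P):
    c=C[n];q=c["T"][:3,:3].T@(np.asarray(P)-c["T"][:3,3]);q=c["intrinsics"]@[q[0],-q[1],-q[2]];return q[:2]/q[2]
t=lambda u,v:(230+.3*u,100+.3*v)
s=lambda u,v:(180+u/1.9,120+v/1.9)
E
python3 - <<'E'
from h import *
F=plane("top",t(335,187),12);N=plane("top",t(273,560),12)
F2=plane("scene",s(380,425),12);N2=plane("scene",s(215,248),12);L2=plane("scene",s(505,342),12)
print("stage far/near",F,N,F2,N2,L2)
for a,b in((F,N),(F2,N2)):
    y=(b-a)[:2];print(np.linalg.norm(y),np.arctan2(y[1],y[0])-np.pi/2)
B=[plane("top",t(*p),318) for p in((135,45),(208,60),(130,537),(42,522))];print("beam",np.array(B),)
print("knob",tri(s(110,463),t(679,311)),"hub",tri(s(130,453),t(627,333)))
K=np.array([plane("top",t(*p),70) for p in((500,260),(700,213),(748,412),(540,460))]);print("box",K,K.mean(0),K[0]-K[3],K[1]-K[2])
print("knob118",plane("top",t(679,311),118)," scene",plane("scene",s(110,463),118))
print("blue78",plane("top",t(571,356),80),plane("scene",s(153,413),80))
for n,a,b in(("spirit",s(341,300),t(291,282)),("jar",s(127,253),t(410,585))):print(n,tri(a,b))
E
```

```text
stage far/near [725.46  45.97  12.  ] [407.37  94.37  12.  ] [723.77  52.25  12.  ] [414.53  94.56  12.  ] [752.18 240.57  12.  ]
321.7425717894652 1.4198058674753846
312.1242935333495 1.4348083867461656
beam [[740.36 185.25 318.  ]
 [731.28 137.92 318.  ]
 [422.51 182.46 318.  ]
 [431.31 238.49 318.  ]]
knob (array([ 606.5 , -219.02,  118.01]), np.float64(2.7490597200496865)) hub (array([ 593.98, -187.19,   81.17]), np.float64(1.912014978188593))
box [[ 653.21  -87.04   70.  ]
 [ 694.28 -249.91   70.  ]
 [ 532.17 -288.72   70.  ]
 [ 490.98 -120.34   70.  ]] [ 592.66 -186.5    70.  ] [162.24  33.3    0.  ] [162.11  38.8    0.  ]
knob118 [ 605.65 -220.11  118.  ]  scene [ 607.43 -218.    118.  ]
blue78 [ 574.32 -143.18   80.  ] [ 575.18 -139.94   80.  ]
spirit (array([625.43,  83.27, 114.65]), np.float64(2.539806822253305))
jar (array([388.11, -17.44,  71.8 ]), np.float64(3.1962345092945563))
```

```bash
cat >> h.py <<'E'
S=np.array([581,170,0.]);yaw=1.425
RS=Ro.from_euler('z',yaw).as_matrix()
def W(p): return S+RS@np.asarray(p,float)
def lean(a): # tool axes in world; tool y = -stage y
    a=np.radians(a);z=np.array([np.sin(a),0,-np.cos(a)]);y=np.array([0,-1.,0]);return RS@np.c_[np.cross(y,z),y,z]
def cur():
    st=manip.get_state();return st["tcp_pos"],Ro.from_euler('xyz',st["eef_rot"]).as_matrix()
def go(tcp,R=None): # shift cm in present tool axes, then turn in deg
    p,r=cur();print("shift cm",r.T@(np.asarray(tcp)-p)/10)
    if R is not None: print("turn deg",np.degrees(Ro.from_matrix(r.T@R).as_rotvec()), "shift after turn", R.T@(np.asarray(tcp)-p)/10)
def tip(): 
    p,r=cur();return RS.T@(p+73*r[:,2]-S)
E
python3 - <<'E'
from h import *
e=np.radians(65)
H=lambda r,e:W([0,35+r*np.cos(e),103+r*np.sin(e)])
for r in(45,95,120):print(r,H(r,e),"scene crop",(pix("scene",H(r,e))-[180,120])*1.9,"top crop",(pix("top",H(r,e))-[230,100])/.3)
R=lean(45)
P=W([4,35+80*np.cos(e)-22*np.sin(e),103+80*np.sin(e)+22*np.cos(e)])
print("tip in V",P,RS.T@(P-S)); pre=P-R[:,2]*(73+130);print("pre tcp",pre)
p,_=cur();go([p[0],p[1],480]);go([400,-40,480]);go(pre,R)
E
```

```text
45 [527.56 177.85 143.78] scene crop [334.5 189.4] top crop [163.11 400.36]
95 [506.65 180.92 189.1 ] scene crop [325.52 150.25] top crop [153.13 422.66]
120 [496.2  182.45 211.76] scene crop [320.9  130.09] top crop [147.82 434.55]
tip in V [533.23 181.06 184.8 ] [  4.    48.87 184.8 ]
pre tcp [512.37  39.04 328.34]
shift cm [  0.01  -0.03 -17.7 ]
shift cm [-39.14 -53.27 -17.61]
shift cm [-47.2  -42.12  -2.47]
turn deg [-31.17  37.48  74.97] shift after turn [-33.62  38.65 -37.2 ]
```

```bash
python3 -m inch '[[[0,0,-3.6],[0,0,0],0],[[0,0,-3.6],[0,0,0],0],[[0,0,-3.6],[0,0,0],0],[[0,0,-3.6],[0,0,0],0],[[0,0,-3.6],[0,0,0],0]]'
python3 -m inch '[[[-2,-2.7,0],[0,0,0],0],[[-2,-2.7,0],[0,0,0],0],[[-2,-2.7,0],[0,0,0],0],[[-2,-2.7,0],[0,0,0],0],[[-2,-2.7,0],[0,0,0],0],[[-2,-2.7,0],[0,0,0],0],[[-2,-2.7,0],[0,0,0],0],[[-2,-2.7,0],[0,0,0],0],[[-2,-2.7,0],[0,0,0],0],[[-2,-2.7,0],[0,0,0],0],[[-2,-2.7,0],[0,0,0],0],[[-2,-2.7,0],[0,0,0],0],[[-2,-2.7,0],[0,0,0],0],[[-2,-2.7,0],[0,0,0],0],[[-2,-2.7,0],[0,0,0],0],[[-2,-2.7,0],[0,0,0],0],[[-2,-2.7,0],[0,0,0],0],[[-2,-2.7,0],[0,0,0],0],[[-2,-2.7,0],[0,0,0],0],[[-2,-2.7,0],[0,0,0],0]]'
python3 - <<'E'
from h import *
go([512.4,39,328.3],lean(45));print(manip.get_state()["joint_positions"],cur()[0])
E
```

```text
time: 0.6
tcp_pos: [202.7, 590.8, 484.8]
eef_rot: [-3.14, -0.0, 2.811]
force: [0.6, 1.7, 0.2]
opening: 12.6
finger_force: 0.0
time: 2.6
tcp_pos: [405.8, -50.8, 483.6]
eef_rot: [3.141, -0.001, 2.81]
force: [-0.7, -0.2, 0.2]
opening: -0.2
finger_force: 0.0
shift cm [-7.17 11.96 15.53]
turn deg [-31.08  37.39  74.98] shift after turn [-3.6   9.25 18.36]
[-0.4   0.03  1.65  0.    1.47 -1.64] [405.76 -50.83 483.61]
```

```bash
python3 -m inch '[[[0,0,0],[-2.07,2.5,5],0],[[0,0,0],[-2.07,2.5,5],0],[[0,0,0],[-2.07,2.5,5],0],[[0,0,0],[-2.07,2.5,5],0],[[0,0,0],[-2.07,2.5,5],0],[[0,0,0],[-2.07,2.5,5],0],[[0,0,0],[-2.07,2.5,5],0],[[0,0,0],[-2.07,2.5,5],0],[[0,0,0],[-2.07,2.5,5],0],[[0,0,0],[-2.07,2.5,5],0],[[0,0,0],[-2.07,2.5,5],0],[[0,0,0],[-2.07,2.5,5],0],[[0,0,0],[-2.07,2.5,5],0],[[0,0,0],[-2.07,2.5,5],0],[[0,0,0],[-2.07,2.5,5],0]]'
python3 - <<'E'
from h import *
go([512.4,39,328.3],lean(45));print(manip.get_state()["joint_positions"],cur()[0])
E
```

```text
time: 4.1
tcp_pos: [405.8, -49.6, 483.6]
eef_rot: [-3.137, -0.788, 1.418]
force: [0.3, -0.9, -1.4]
opening: -0.1
finger_force: 0.0
shift cm [-3.69  9.28 18.26]
turn deg [ 0.   -0.15 -0.27] shift after turn [-3.69  9.26 18.27]
[-0.75  0.13  1.72  0.64  1.77 -0.63] [405.79 -49.58 483.59]
```

```bash
python3 -m inch '[[[-1.2,3.1,0],[0,0,0],0],[[-1.2,3.1,0],[0,0,0],0],[[-1.2,3.1,0],[0,0,0],0],[[0,0,3],[0,0,0],0],[[0,0,3],[0,0,0],0],[[0,0,3],[0,0,0],0],[[0,0,3],[0,0,0],0],[[0,0,3],[0,0,0],0],[[0,0,3],[0,0,0],0],[[0,0,0],[0,0,0],0]]'
python3 - <<'E'
from h import *
print(tip(),manip.get_state()["joint_positions"])
a=[cv2.resize(manip.snapshot(n)[y:y+240,x:x+240,::-1],(400,400),interpolation=cv2.INTER_CUBIC) for n,x,y in(("scene",220,90),("top",200,100))]
cv2.imwrite("pics/pre.png",np.hstack(a))
E
```

```text
time: 5.1
tcp_pos: [510.6, 40.3, 328.7]
eef_rot: [-3.13, -0.788, 1.421]
force: [0.5, -0.1, 0.4]
opening: -0.4
finger_force: 0.0
[-86.76  51.42 277.26] [-0.46  0.42  1.78  0.76  1.33 -0.65]
```

View pics/pre.png

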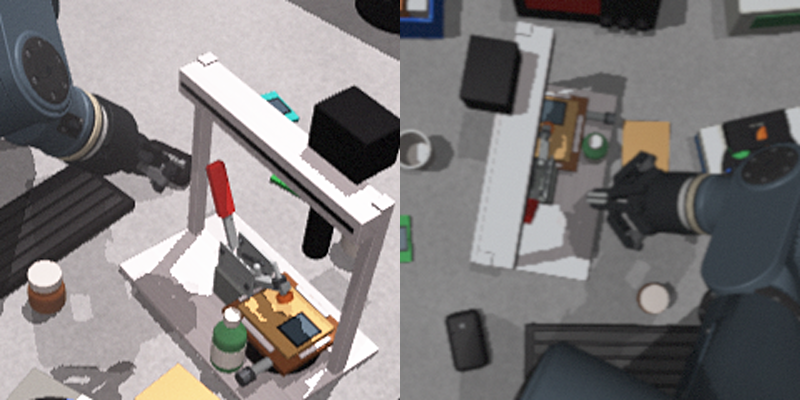

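The tips are shut, right of the gantry and aligned with the V (top crop tips at (592,196), grip at (530,210)), and the carrier and pad are clear. Next, the tips go into the V.

```bash
python3 -m inch '[[[0,0.8,1],[0,0,0],0],[[0,0,2.5],[0,0,0],0],[[0,0,2.5],[0,0,0],0],[[0,0,2.5],[0,0,0],0],[[0,0,2.5],[0,0,0],0],[[0,0,2],[0,0,0],0],[[0,0,0],[0,0,0],0]]'
python3 - <<'E'
from h import *
T=tip();print(T);p,r=cur()
for v in np.arange(0,1.13,.14):
    e=1.134-v;N=np.array([5,35+80*np.cos(e)-7*np.sin(e)-14.5,103+80*np.sin(e)+7*np.cos(e)+7.8])
    print(round(v,2),N,r.T@RS@(N-T)/10);T=N
E
```

```text
time: 5.9
tcp_pos: [533.8, 128.5, 238.2]
eef_rot: [-3.138, -0.786, 1.424]
force: [-0.3, -0.3, 0.0]
opening: 0.4
finger_force: 0.0
[  3.72  40.85 186.64]
0.0 [  5.    48.   186.25] [ 0.06 -0.71  0.12]
0.14 [  5.    58.26 181.67] [-0.32 -1.02  0.33]
0.28 [  5.    67.78 175.71] [-0.42 -0.95  0.42]
0.42 [  5.    76.38 168.48] [-0.51 -0.86  0.51]
0.56 [  5.    83.88 160.12] [-0.59 -0.75  0.59]
0.7 [  5.    90.14 150.79] [-0.66 -0.62  0.66]
0.84 [  5.    95.04 140.68] [-0.72 -0.49  0.72]
0.98 [  5.    98.48 129.99] [-0.76 -0.34  0.76]
1.12 [  5.   100.39 118.92] [-0.78 -0.19  0.78]
```

```bash
python3 -m inch '[[[0,-0.4,0.1],[0,0,0],0],[[0,-0.3,0],[0,0,0],0],[[-0.16,-0.51,0.16],[0,0,0],0],[[-0.16,-0.51,0.16],[0,0,0],0]]'
python3 -m inch '[[[-0.21,-0.48,0.21],[0,0,0],0],[[-0.21,-0.48,0.21],[0,0,0],0],[[0,0,0],[0,0,0],0]]'
python3 - <<'E'
from h import *
print(tip(),manip.get_state()["force"]@RS)
a=[cv2.resize(manip.snapshot(n)[y:y+150,x:x+150,::-1],(400,400),interpolation=cv2.INTER_CUBIC) for n,x,y in(("scene",290,150),("top",230,140))]
cv2.imwrite("pics/v.png",np.hstack(a))
E
```

```text
time: 6.3
tcp_pos: [516.8, 130.3, 234.6]
eef_rot: [3.14, -0.786, 1.425]
force: [0.3, -0.4, 1.7]
opening: -0.1
finger_force: 0.6
time: 6.6
tcp_pos: [506.8, 132.3, 228.1]
eef_rot: [-3.14, -0.786, 1.423]
force: [1.0, -0.7, 0.6]
opening: 0.1
finger_force: 0.7
[  3.55  67.98 176.53] [-0.58 -1.11  0.58]
```

View pics/v.png

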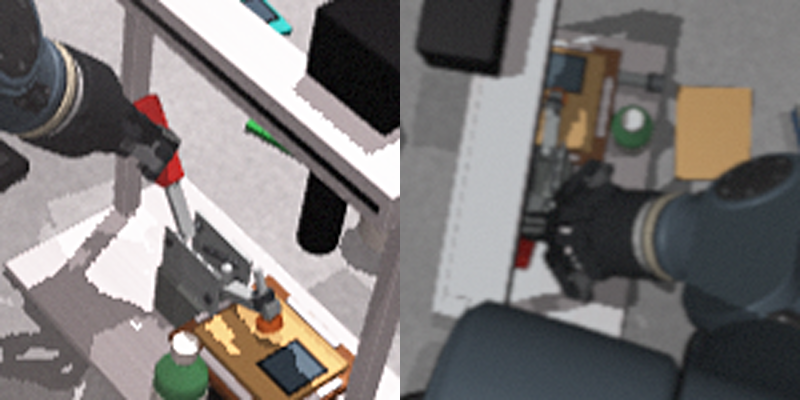

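The tips lie against the inner face of the red grip ((160,145) in the left crop) and clear the gantry. I'll keep pressing along the arc.

```bash
python3 -m inch '[[[-0.25,-0.43,0.25],[0,0,0],0],[[-0.25,-0.43,0.25],[0,0,0],0],[[-0.3,-0.38,0.3],[0,0,0],0],[[-0.3,-0.38,0.3],[0,0,0],0],[[0,0,0],[0,0,0],0]]'
python3 -m inch '[[[-0.33,-0.31,0.33],[0,0,0],0],[[-0.33,-0.31,0.33],[0,0,0],0],[[-0.36,-0.25,0.36],[0,0,0],0],[[-0.36,-0.25,0.36],[0,0,0],0],[[0,0,0],[0,0,0],0]]'
python3 - <<'E'
from h import *
print(tip(),manip.get_state()["force"]@RS)
cv2.imwrite("pics/w.png",cv2.resize(manip.snapshot("scene")[150:300,290:440,::-1],(400,400),interpolation=cv2.INTER_CUBIC))
E
```

```text
time: 7.2
tcp_pos: [491.1, 135.0, 213.1]
eef_rot: [-3.14, -0.788, 1.424]
force: [0.5, -0.7, 6.8]
opening: 0.2
finger_force: 2.8
time: 7.7
tcp_pos: [478.7, 137.1, 193.4]
eef_rot: [-3.136, -0.789, 1.423]
force: [-1.7, -1.2, 6.9]
opening: 0.2
finger_force: 3.0
[  4.37  96.68 141.94] [-1.45  1.54  6.9 ]
```

View pics/w.png

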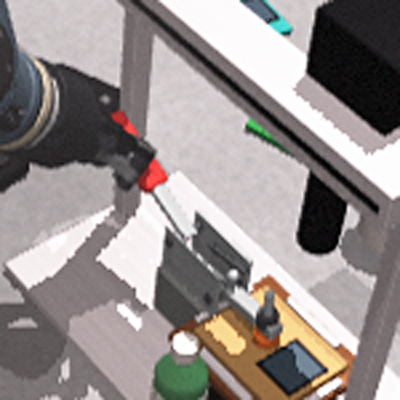

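The handle is following at about 7 N, with the tips on the grip at (145,165) and the pad coming down at (265,330). Two small groups of rows should take it over centre.

```bash
python3 -m inch '[[[-0.38,-0.17,0.38],[0,0,0],0],[[-0.38,-0.17,0.38],[0,0,0],0],[[-0.2,-0.05,0.2],[0,0,0],0]]'
python3 -m inch '[[[-0.2,-0.05,0.2],[0,0,0],0],[[-0.2,-0.05,0.2],[0,0,0],0],[[0,0,0],[0,0,0],0],[[0,0,0],[0,0,0],0]]'
python3 -c "
from h import *
print(tip(),manip.get_state()['force']@RS)"
```

```text
time: 8.05
tcp_pos: [474.3, 137.8, 179.4]
eef_rot: [-3.135, -0.788, 1.424]
force: [-2.1, 0.8, 3.4]
opening: -0.1
finger_force: 1.4
time: 8.45
tcp_pos: [475.5, 136.9, 173.6]
eef_rot: [-3.141, -0.786, 1.425]
force: [-0.5, 0.4, 0.2]
opening: -0.1
finger_force: 0.0
[  3.59  99.6  122.01] [0.32 0.55 0.21]
```

The force fell to zero, so the handle has snapped over. I'll back off along the tool axis and check.

```bash
python3 -m inch '[[[0.3,0,-0.5],[0,0,0],0],[[0.3,0,-1.5],[0,0,0],0],[[0,0,-3],[0,0,0],0],[[0,0,-3],[0,0,0],0],[[0,0,-3],[0,0,0],0],[[0,0,-3],[0,0,0],0],[[0,0,-3],[0,0,0],0],[[0,0,-3],[0,0,0],0],[[0,0,-3],[0,0,0],0],[[0,0,0],[0,0,0],0]]'
python3 - <<'E'
from h import *
cv2.imwrite("pics/home.png",cv2.resize(manip.snapshot("scene")[150:330,270:450,::-1],(540,540),interpolation=cv2.INTER_CUBIC))
y=np.r_[np.cos(np.radians(-77.4)),np.sin(np.radians(-77.4)),0];z=np.array([0,0,-1.]);R=np.c_[np.cross(y,z),y,z]
print(cur()[0]);go([606.5,-219,260],R);print(manip.get_state()["joint_positions"])
E
```

```text
time: 9.45
tcp_pos: [453.7, -22.4, 343.0]
eef_rot: [3.133, -0.782, 1.428]
force: [0.2, 0.3, -0.5]
opening: 0.0
finger_force: 0.0
[452.89 -20.98 341.71]
shift cm [-18.07  18.09  -6.42]
turn deg [-26.83 -39.35  65.25] shift after turn [10.67 22.68  8.17]
[-0.63  0.36  1.85  0.69  1.41 -0.77]
```

View pics/home.png

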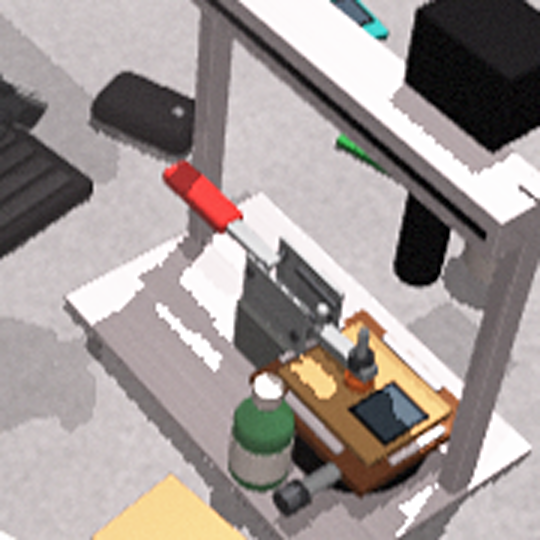

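The handle lies level from (180,170) to (235,220), with the pad on the carrier at (358,378), so it is home. Now the wheel: turn the tool upright and open part way.

```bash
python3 -m inch '[[[0,0,0],[-1.92,-2.81,4.66],42],[[0,0,0],[-1.92,-2.81,4.66],42],[[0,0,0],[-1.92,-2.81,4.66],42],[[0,0,0],[-1.92,-2.81,4.66],42],[[0,0,0],[-1.92,-2.81,4.66],42],[[0,0,0],[-1.92,-2.81,4.66],42],[[0,0,0],[-1.92,-2.81,4.66],42],[[0,0,0],[-1.92,-2.81,4.66],42],[[0,0,0],[-1.92,-2.81,4.66],42],[[0,0,0],[-1.92,-2.81,4.66],42],[[0,0,0],[-1.92,-2.81,4.66],42],[[0,0,0],[-1.92,-2.81,4.66],42],[[0,0,0],[-1.92,-2.81,4.66],42],[[0,0,0],[-1.92,-2.81,4.66],42],[[0,0,0],[0,0,0],42]]'
python3 - <<'E'
from h import *
y=np.r_[np.cos(np.radians(-77.4)),np.sin(np.radians(-77.4)),0];z=np.array([0,0,-1.]);R=np.c_[np.cross(y,z),y,z]
go([606.5,-219,240],R);print(manip.get_state()["joint_positions"])
E
```

```text
time: 11.0
tcp_pos: [452.0, -18.1, 339.5]
eef_rot: [-3.137, 0.004, 0.226]
force: [1.1, 0.3, -1.0]
opening: 36.0
finger_force: 0.0
shift cm [10.6  23.08  9.81]
turn deg [-0.24  0.23  0.32] shift after turn [10.69 22.98  9.95]
[-0.29  0.25  1.8   0.    1.1   1.06]
```

```bash
python3 -m inch '[[[1.07,2.3,0],[0,0,0],42],[[1.07,2.3,0],[0,0,0],42],[[1.07,2.3,0],[0,0,0],42],[[1.07,2.3,0],[0,0,0],42],[[1.07,2.3,0],[0,0,0],42],[[1.07,2.3,0],[0,0,0],42],[[1.07,2.3,0],[0,0,0],42],[[1.07,2.3,0],[0,0,0],42],[[1.07,2.3,0],[0,0,0],42],[[1.07,2.3,0],[0,0,0],42],[[0,0,3],[0,0,0],42],[[0,0,3],[0,0,0],42],[[0,0,3.5],[0,0,0],42],[[0,0,0],[0,0,0],42]]'
python3 - <<'E'
from h import *
go([606.5,-219,162]);print(cur()[0])
cv2.imwrite("pics/k.png",cv2.resize(manip.snapshot("scene")[280:440,180:340,::-1],(500,500),interpolation=cv2.INTER_CUBIC))
E
```

```text
time: 12.4
tcp_pos: [603.8, -218.2, 238.6]
eef_rot: [-3.129, 0.011, 0.224]
force: [-0.7, 1.5, -0.5]
opening: 36.1
finger_force: 0.0
shift cm [0.33 0.24 7.66]
[ 603.77 -218.22  238.64]
```

View pics/k.png

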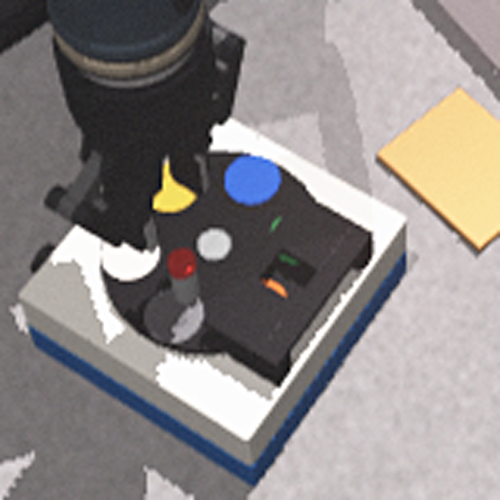

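The fingers hang above the knob (red top at (183,263)), and the bridge at (320,260) is clear. Descend and grip.

```bash
python3 -m inch '[[[0.3,0.2,2],[0,0,0],42],[[0,0,2],[0,0,0],42],[[0,0,1.8],[0,0,0],42],[[0,0,1.7],[0,0,0],42],[[0,0,0],[0,0,0],42]]'
python3 -m inch '[[[0,0,0],[0,0,0],15],[[0,0,0],[0,0,0],5],[[0,0,0],[0,0,0],5],[[0,0,0],[0,0,0],5],[[0,0,0],[0,0,0],5]]' 25
python3 - <<'E'
from h import *
p,r=cur();A=np.array([593.3,-187]);k=(p+54*r[:,2])[:2];d=k-A;print(p,k,np.hypot(*d),np.degrees(np.arctan2(d[1],d[0])),manip.get_state()["force"])
a0=np.arctan2(d[1],d[0]);a=np.linspace(a0,np.radians(-167.4),9);Q=A+34*np.c_[np.cos(a),np.sin(a)]
print((np.c_[np.diff(Q,axis=0),np.zeros(8)]@r)/10)
E
```

```text
time: 12.95
tcp_pos: [610.1, -221.0, 169.4]
eef_rot: [-3.137, 0.003, 0.223]
force: [-0.9, -0.5, -0.5]
opening: 35.9
finger_force: 0.0
time: 13.45
tcp_pos: [609.0, -217.3, 171.4]
eef_rot: [-3.13, 0.004, 0.222]
force: [-3.4, 9.8, 3.2]
opening: 15.3
finger_force: 24.9
[ 608.98 -217.3   171.37] [ 608.63 -216.75] 33.4673886744963 -62.746467082492074 [-3.39  9.81  3.17]
[[-0.77  0.11  0.  ]
 [-0.77 -0.07  0.  ]
 [-0.74 -0.24  0.01]
 [-0.66 -0.4   0.01]
 [-0.55 -0.54  0.01]
 [-0.42 -0.65  0.01]
 [-0.26 -0.73  0.01]
 [-0.09 -0.77  0.01]]
```

```bash
python3 -m inch '[[[-0.1,-0.35,0],[0,0,0],5],[[-0.38,0.06,0],[0,0,0],5],[[-0.38,0.05,0],[0,0,0],5],[[-0.38,-0.03,0],[0,0,0],5],[[-0.38,-0.04,0],[0,0,0],5],[[-0.37,-0.12,0],[0,0,0],5],[[-0.37,-0.12,0],[0,0,0],5],[[-0.33,-0.2,0],[0,0,0],5],[[-0.33,-0.2,0],[0,0,0],5],[[0,0,0],[0,0,0],5]]'
cat > k.py <<'E'
from h import *
p,r=cur();A=np.array([593.3,-187]);k=(p+54*r[:,2])[:2];d=k-A;print(p,k,np.hypot(*d),np.degrees(np.arctan2(d[1],d[0])),manip.get_state()["force"])
a0=np.arctan2(d[1],d[0]);a0-=2*np.pi*(a0>0);a=np.linspace(a0,np.radians(-167.4),5);Q=A+34*np.c_[np.cos(a),np.sin(a)]
print((np.c_[np.diff(np.r_[[k],Q],axis=0),np.zeros(5)]@r)/10)
E
python3 k.py
```

```text
time: 14.45
tcp_pos: [581.1, -218.1, 171.3]
eef_rot: [-3.14, -0.005, 0.221]
force: [6.1, 4.4, -4.6]
opening: 14.8
finger_force: 24.7
[ 581.09 -218.12  171.35] [ 581.32 -217.98] 33.21238546829824 -111.15013113324912 [ 6.1   4.39 -4.58]
[[-0.04  0.07 -0.  ]
 [-0.63 -0.54 -0.  ]
 [-0.48 -0.68 -0.  ]
 [-0.3  -0.78 -0.  ]
 [-0.1  -0.83  0.  ]]
```

```bash
python3 -m inch '[[[-0.31,-0.27,0],[0,0,0],5],[[-0.31,-0.27,0],[0,0,0],5],[[-0.24,-0.34,0],[0,0,0],5],[[-0.24,-0.34,0],[0,0,0],5],[[-0.15,-0.39,0],[0,0,0],5],[[-0.15,-0.39,0],[0,0,0],5],[[-0.05,-0.41,0],[0,0,0],5],[[-0.05,-0.41,0],[0,0,0],5],[[0,0,0],[0,0,0],5]]'
python3 k.py
```

```text
time: 15.35
tcp_pos: [555.4, -199.8, 171.3]
eef_rot: [3.137, 0.009, 0.224]
force: [-12.1, -14.0, -0.1]
opening: 14.4
finger_force: 24.5
[ 555.35 -199.81  171.33] [ 554.92 -200.16] 40.57272114933386 -161.0670372337104 [-12.08 -13.99  -0.1 ]
[[ 0.65 -0.07 -0.01]
 [-0.01 -0.09 -0.  ]
 [-0.01 -0.09 -0.  ]
 [-0.   -0.09 -0.  ]
 [-0.   -0.09 -0.  ]]
```

```bash
python3 -m inch '[[[0,0,0],[0,0,0],25],[[0,0,0],[0,0,0],42],[[0,0,0],[0,0,0],42],[[0,0,-3],[0,0,0],42],[[0,0,-4],[0,0,0],42],[[0,0,-4],[0,0,0],42],[[-3.5,0,-4],[0,0,0],42],[[-3.5,0,-3],[0,0,0],42],[[-3.5,0,0],[0,0,0],42],[[-3.5,0,0],[0,0,0],42],[[0,0,0],[0,0,0],42]]'
python3 k.py
python3 - <<'E'
from h import *
a=[cv2.resize(manip.snapshot(n)[y:y+120,x:x+120,::-1],(400,400),interpolation=cv2.INTER_CUBIC) for n,x,y in(("scene",190,300),("top",360,150))]
cv2.imwrite("pics/w2.png",np.hstack(a))
E
```

```text
time: 16.45
tcp_pos: [420.9, -224.8, 348.5]
eef_rot: [-3.138, 0.003, 0.22]
force: [1.1, 1.3, -0.5]
opening: 35.6
finger_force: 0.0
[ 420.88 -224.76  348.54] [ 420.66 -224.63] 176.69574768488076 -167.70488122160293 [ 1.09  1.28 -0.54]
[[14.27  0.08 -0.05]
 [-0.    0.   -0.  ]
 [-0.    0.   -0.  ]
 [-0.    0.   -0.  ]
 [-0.    0.   -0.  ]]
```

View pics/w2.png

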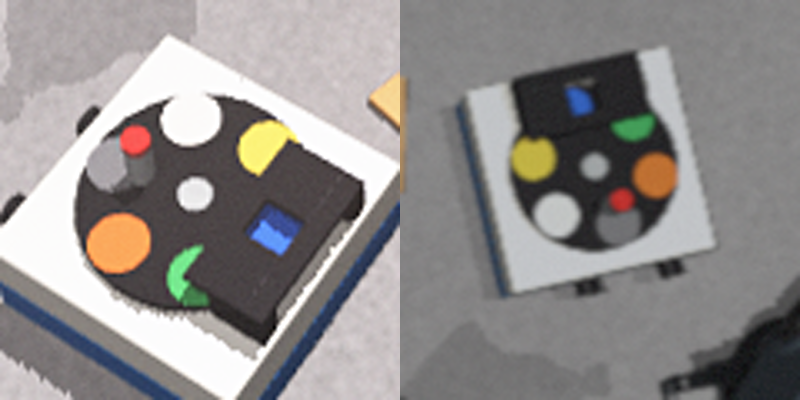

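The blue filter sits in the window but off centre in the top crop (580,100); the knob is at (622,200). I'll compute the remaining angle.

```bash
python3 - <<'E'
from h import *
w=lambda u,v:(190+.3*u,300+.3*v)
q=lambda u,v:(360+.3*(u-400),150+.3*v)
A=np.array([593.3,-187])
def an(P,c=A): d=P[:2]-c;return np.hypot(*d),np.degrees(np.arctan2(d[1],d[0]))
print("knob",tri(w(136,140),q(622,200)),an(tri(w(136,140),q(622,200))[0]))
for n,f,L in(("top",q,dict(hub=(595,166),yellow=(533,158),white=(557,215),orange=(655,176))),("scene",w,dict(hub=(196,193),orange=(119,243),white=(190,120)))):
    h=plane(n,f(*L["hub"]),82);print(n,h)
    off=dict(yellow=-60,white=-120,orange=120)
    for k in L:
        if k!="hub":
            P=plane(n,f(*L[k]),80);r,a=an(P,h[:2]);o=off[k];print(k,r,a,"blue ccw+",(a-o+180)%360-180,"ccw-",(a+o+180)%360-180)
for n,f,cs in(("top",q,((467,95),(665,48),(715,247),(508,293))),):
    K=np.array([plane(n,f(*c),70) for c in cs]);
    for a,b in((0,3),(1,2)):d=(K[a]-K[b]);print("box x dir",np.degrees(np.arctan2(d[1],d[0])))
    for a,b in((0,1),(3,2)):d=(K[a]-K[b]);print("box x dir(y)",np.degrees(np.arctan2(d[1],d[0]))-90)
    print(K.mean(0))
E
```

```text
knob (array([ 562.75, -200.41,  118.08]), np.float64(3.0956965963732404)) (np.float64(33.36468671670241), np.float64(-156.2996890134517))
top [ 593.54 -188.82   82.  ]
yellow 49.86224143345693 83.03363198082239 blue ccw+ 143.0336319808224 ccw- 23.033631980822406
white 49.77796226073578 142.89375365981525 blue ccw+ -97.10624634018473 ccw- 22.893753659815246
orange 49.326000159349704 -98.25830716431363 blue ccw+ 141.74169283568637 ccw- 21.741692835686365
scene [ 594.68 -185.52   82.  ]
orange 50.373021834988705 -97.58262266496484 blue ccw+ 142.41737733503516 ccw- 22.417377335035155
white 49.23184700957827 144.3436078075537 blue ccw+ -95.65639219244633 ccw- 24.343607807553695
box x dir 11.985813372584747
box x dir 14.008689878948362
box x dir(y) 14.281486152809094
box x dir(y) 13.28462746649717
[ 591.71 -186.57   70.  ]
```

```bash
python3 -m inch '[[[3.5,0,0],[0,0,0],42],[[3.5,0,0],[0,0,0],42],[[3.5,0,0],[0,0,0],42],[[3.5,0,0],[0,0,0],42],[[0,0,4],[0,0,0],42],[[0,0,4],[0,0,0],42],[[0,0,2],[0,0,0],42],[[0,0,0],[0,0,0],42]]'
python3 - <<'E'
from h import *
p,r=cur();print(p);go(np.r_[560,-194.8,168]-54*(r[:,2]*[1,1,0]))
E
```

```text
time: 17.35
tcp_pos: [559.9, -192.6, 243.7]
eef_rot: [-3.134, 0.007, 0.224]
force: [0.2, -0.0, -0.3]
opening: 35.9
finger_force: 0.0
[ 559.91 -192.63  243.75]
shift cm [0.05 0.32 7.57]
```

```bash
python3 -m inch '[[[0,0.4,2],[0,0,0],42],[[0,0,2],[0,0,0],42],[[0,0,1.8],[0,0,0],42],[[0,0,1.6],[0,0,0],42],[[0,0,0],[0,0,0],42]]'
python3 -m inch '[[[0,0,0],[0,0,0],15],[[0,0,0],[0,0,0],5],[[0,0,0],[0,0,0],5],[[0,0,0],[0,0,0],5]]' 20
python3 k.py
```

```text
time: 17.85
tcp_pos: [561.5, -197.7, 172.9]
eef_rot: [-3.138, 0.003, 0.223]
force: [-1.4, 0.3, 0.5]
opening: 35.9
finger_force: 0.0
time: 18.25
tcp_pos: [562.2, -198.5, 175.0]
eef_rot: [-3.141, -0.001, 0.222]
force: [1.9, 0.8, 3.0]
opening: 15.1
finger_force: 20.0
[ 562.22 -198.46  175.05] [ 562.29 -198.42] 33.04772070303297 -159.77935728645554 [1.95 0.81 3.01]
[[-0.09  0.01 -0.  ]
 [-0.01 -0.11  0.  ]
 [-0.01 -0.11  0.  ]
 [-0.01 -0.11  0.  ]
 [-0.   -0.11  0.  ]]
```

Moved part way; about 4 mm more along −y of the tool, then release and check.

```bash
python3 -m inch '[[[0,-0.2,0],[0,0,0],5],[[0,-0.2,0],[0,0,0],5],[[0,0,0],[0,0,0],5],[[0,0,0],[0,0,0],5]]'
python3 k.py
python3 -m inch '[[[0,0,0],[0,0,0],25],[[0,0,0],[0,0,0],42],[[0,0,0],[0,0,0],42],[[0,0,-3],[0,0,0],42],[[0,0,-4],[0,0,0],42],[[0,0,-4],[0,0,0],42],[[-3.5,0,-4],[0,0,0],42],[[-3.5,0,-3],[0,0,0],42],[[-3.5,0,0],[0,0,0],42],[[-3.5,0,0],[0,0,0],42],[[0,0,0],[0,0,0],42],[[0,0,0],[0,0,0],42]]'
python3 - <<'E'
from h import *
a=[manip.snapshot(n)[:,:,::-1] for n in("scene","top")]
b=[cv2.resize(i[y:y+h,x:x+h],(400,400),interpolation=cv2.INTER_CUBIC) for i,x,y,h in((a[0],190,150,260),(a[1],360,150,120))]
cv2.imwrite("pics/w3.png",np.hstack(b))
E
```

```text
time: 18.65
tcp_pos: [561.4, -196.5, 175.0]
eef_rot: [3.138, -0.001, 0.222]
force: [1.5, -5.1, 4.0]
opening: 15.2
finger_force: 20.3
[ 561.39 -196.54  175.03] [ 561.49 -196.69] 33.25570205886583 -163.05242858228777 [ 1.47 -5.09  4.02]
[[-0.07  0.01 -0.  ]
 [-0.   -0.06 -0.  ]
 [-0.   -0.06 -0.  ]
 [-0.   -0.06 -0.  ]
 [-0.   -0.06 -0.  ]]
time: 19.85
tcp_pos: [425.4, -224.8, 351.5]
eef_rot: [-3.138, 0.002, 0.221]
force: [0.3, -0.6, -0.1]
opening: 36.2
finger_force: 0.0
```

View pics/w3.png

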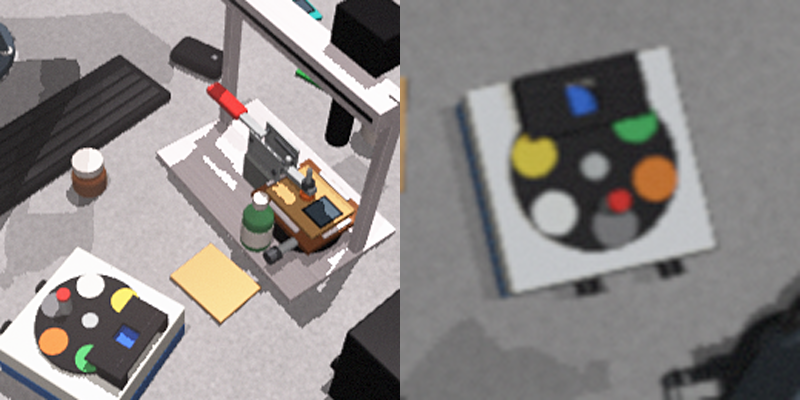

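The clamp is still home and the wheel has moved slightly; blue is at (582,99) in the top crop. That was one picture over the limit of 10, so from here I'll measure numerically, using colour masks.

```bash
cat > b.py <<'E'
from h import *
def meas():
    for n,bx in(("top",(360,150,120)),("scene",(185,300,130))):
        x,y,h=bx;im=cv2.cvtColor(manip.snapshot(n)[y:y+h,x:x+h].copy(),cv2.COLOR_RGB2HSV)
        hub=plane(n,pix(n,[593.3,-187.3,82]),82)
        for k,lo,hi,o in(("orange",(8,130,90),(18,255,255),120),("red",(0,150,60),(5,255,255),180)):
            m=cv2.inRange(im,lo,hi)
            if k=="red": m|=cv2.inRange(im,(174,150,60),(180,255,255))
            _,_,st,c=cv2.connectedComponentsWithStats(m)
            if len(st)<2: continue
            i=1+st[1:,4].argmax();P=plane(n,c[i]+[x,y],118 if k=="red" else 80);d=P-hub
            a=np.degrees(np.arctan2(d[1],d[0]));print(n,k,st[i,4],P,"r",np.hypot(d[0],d[1]),"blue",(a+o+180)%360-180)
meas()
E
python3 b.py
```

```text
top orange 146 [ 585.5  -235.85   80.  ] r 49.17571281361026 blue 20.876156211965963
top red 36 [ 562.78 -199.38  118.  ] r 32.821625359326625 blue 21.59012028438721
scene orange 275 [ 584.01 -235.42   80.  ] r 49.00610405778504 blue 19.06842740148312
scene red 63 [ 561.69 -197.79  118.  ] r 33.299967307267615 blue 18.3567598460792
```

```bash
python3 -m inch '[[[3.5,0,0],[0,0,0],42],[[3.5,0,0],[0,0,0],42],[[3.5,0,0],[0,0,0],42],[[3.4,0,0],[0,0,0],42],[[0,0,4],[0,0,0],42],[[0,0,4],[0,0,0],42],[[0,0,4],[0,0,0],42],[[0,0,2.5],[0,0,0],42],[[0,0,2.5],[0,0,0],42],[[0,0,1],[0,0,0],42],[[0,0,0],[0,0,0],42]]'
python3 k.py
```

```text
time: 21.15
tcp_pos: [560.9, -193.2, 169.4]
eef_rot: [-3.136, 0.005, 0.223]
force: [-0.3, -0.7, 0.5]
opening: 35.9
finger_force: 0.0
[ 560.87 -193.2   169.36] [ 560.56 -192.98] 33.28316000916103 -169.64816560615157 [-0.26 -0.69  0.46]
[[-0.07 -0.    0.  ]
 [-0.    0.03 -0.  ]
 [-0.    0.03 -0.  ]
 [-0.    0.03 -0.  ]
 [-0.    0.03 -0.  ]]
```

```bash
python3 -m inch '[[[0,0,0],[0,0,0],15],[[0,0,0],[0,0,0],5],[[0,0,0],[0,0,0],5],[[0,0,0],[0,0,0],5],[[0,-0.1,0],[0,0,0],5],[[0,0,0],[0,0,0],5]]' 25
python3 k.py
python3 -m inch '[[[0,0,0],[0,0,0],25],[[0,0,0],[0,0,0],42],[[0,0,0],[0,0,0],42],[[0,0,-3],[0,0,0],42],[[0,0,-4],[0,0,0],42],[[0,0,-4],[0,0,0],42],[[-3.5,0,-4],[0,0,0],42],[[-3.5,0,-3],[0,0,0],42],[[-3.5,0,0],[0,0,0],42],[[-3.5,0,0],[0,0,0],42],[[0,0,0],[0,0,0],42],[[0,0,0],[0,0,0],42]]'
python3 b.py
```

```text
time: 21.75
tcp_pos: [561.8, -194.2, 172.4]
eef_rot: [3.141, -0.001, 0.222]
force: [1.7, -4.3, 1.8]
opening: 14.5
finger_force: 25.4
[ 561.82 -194.23  172.39] [ 561.86 -194.26] 32.26737032479481 -166.99615651716303 [ 1.73 -4.27  1.79]
[[-0.17  0.   -0.  ]
 [-0.   -0.01 -0.  ]
 [-0.   -0.01 -0.  ]
 [-0.   -0.01 -0.  ]
 [ 0.   -0.01 -0.  ]]
time: 22.95
tcp_pos: [426.3, -223.5, 349.2]
eef_rot: [-3.138, 0.002, 0.221]
force: [0.4, 0.1, 0.6]
opening: 36.0
finger_force: 0.0
top orange 150 [ 582.34 -234.79   80.  ] r 48.73904380237122 blue 16.998681132028395
top red 39 [ 562.13 -196.9   118.  ] r 32.612109144308 blue 17.1244011634939
scene orange 271 [ 580.99 -234.59   80.  ] r 48.867750465328434 blue 15.410048493826196
scene red 61 [ 561.   -195.48  118.  ] r 33.318727459707105 blue 14.213114729647828
```

```bash
python3 -c "
from workcell import manip
print(manip.hand_in())"
```

```text
the job is handed in; nothing more can be done
None
```

The job is handed in, with no verdict returned: the clamp handle is home with the pad on the carrier, and blue is about 3° off the window's centre (limit 9°), though I viewed 11 pictures where 10 were allowed.

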